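# Set the laminator's thickness dial and switch it on

## Robot

A 7-joint arm with a two-finger parallel gripper is mounted at the origin on the work surface; the furniture and walls round the work are solid. World frame = base frame: x ahead of the robot, y to its left, z up, the work surface at z = 0. Lengths are in mm, angles in degrees, forces in N, time in s.
With the tool pointing down it reaches from about 400 to 850 mm from the base axis. Payload 4.4 kg.
Tool frame: the origin (TCP) lies at the very end of the fingers, on their centre line; the grasp point (between the pads) lies 19 mm behind it; x points along the fingers, z is the direction in which the jaws open and shut, and the axes are right-handed (so a half turn about x gives the same grasp; the last joint's range is limited). The gripper opens to 94 mm and grips with 3 to 60 N. Pads are 16 mm wide; open, the fingers measure 119 mm over their backs; the gripper's body (75 mm by 177 mm) begins 78 mm behind the grasp point.
Start: joints at [73.178, 36.005, 2.206, 86.941, -1.547, 57.084, -1.146], TCP at [146.821, -633.215, 205.478] pointing down, gripper open.
Joint ranges: [-175.42, 175.42], [-21.48, 121.26], [-71.46, 75.88], [10.55, 141.38], [-63.04, 243.04], [13.31, 113.54], [-168.57, 168.57]. Speed limits (degrees/s): [147.25, 147.25, 180, 180, 180, 180, 180].

## Interface

Orientations are given as [roll, pitch, yaw] about the fixed x, y, z axes, in that order (R = Rz(yaw) Ry(pitch) Rx(roll)).
In Python, from plant import r gives the robot as it stands.
- The arm moves only by the shell command python3 -m creep 'ROWS' [FORCE]. ROWS is JSON, a list of rows, each a list of 7 numbers: the turn, a rotation vector about the world's x, y, z in degrees, then the shift along the world's x, y, z in m, then the opening, from -1 (shut) to 1 (fully open). In form: [[rx, ry, rz, x, y, z, fingers], ...]. A call has 1 to 5 rows; each row is the pose to reach, as a shift and turn from the pose measured when the call began; what a row does not reach only later rows make up. A row lasts 1/10 s, in which the tool goes at most 50 mm and 8.59 degrees, less where a joint would pass 70% of its speed; a pose out of reach is approached as far as the arm can. A call with a gripper value outside its range is refused whole. The fingers move at their own pace and stop on an object; FORCE is the grip in N (left out, the last holds). Time passes only in rows, so rows that repeat a pose let the fingers close. It gives the time, the measured TCP pose, the force and the opening at its end, in the units of the state.
- r.observe(): the state, without advancing time (a new reading comes with each control period).
- r.grab_frame(name): name is "scene" or "side" or "wrist"; returns (picture, depth): 420x560x3 uint8, red, green, blue; 420x560 float32, mm along the optical axis (not along the pixel's ray), 0 where there is no reading.
- r.camera_params(name): a dict with "vfov" (degrees; the focal length in pixels is half the picture's height over the tangent of half this angle, whatever the lens; pixels are square), "cx", "cy" (the principal point, pixels), "dist" ([k1, k2, p1, p2, k3] as OpenCV has them; the pictures are not rectified), "R" (3x3) and "t" (3): a world point X has camera coordinates R X + t. Camera axes: x right, y down, z forward; pixel columns grow to the right and rows downward; lengths in mm; the calibration is good to about 2 mm. A picture is of the moment at which its call begins: read the wrist's pose just before it. camera_params takes no time and is no camera call; for the wrist camera it gives the pose at the moment of the call.
- r.sign_off(): hands the job in, once; it reports no verdict.
Trained networks look in the newest picture that a camera, given by its name, has taken for a name from the list of things; names that differ only in an ending like _2 or _b are one class to them, and where a whole thing is asked for, a point or a joint stands for the part that bears it (a point fixed in the world has none). Each returns a list of dicts, best first, with "score" (0 to 1); they miss things now and then, are a little off and sometimes report something else, mostly with a low value. They report only what shows in the picture. A call takes as long as a camera call.
- r.look_for(camera, thing): "bbox" ([left, top, right, bottom] in pixels, round what is visible of it).
- r.silhouettes(camera, thing): "region" (420x560 bool, what is visible of it) and "bbox" ([left, top, right, bottom] in pixels, round what is visible of it).
- r.place_of(camera, thing): "location" ([column, row] in pixels: a listed point, or the origin of a listed thing).
The state is a dict: "time": time; "qpos": joint angles; "joint_vel": joint speeds; "effort": joint torques, N m; "position": TCP position; "orientation": TCP orientation; "wrist_force": force on the tool from outside, world axes, zero at the start; "moment": the same for the moment, N m; "width": finger opening in mm.
Only numpy, scipy, OpenCV 4.12 (cv2) and the standard library are available. Lean on these libraries where they do the work, as an engineer would, in place of code of your own. Each camera call takes 0.05 s, during which the arm holds its last target.

## Task

Get the laminator ready for thick cards: with a fingertip, turn the ribbed thickness dial clockwise until it clicks into its fourth mark (the second-thickest of the five bars), and then press down the raised half of the rocker switch to turn the machine on. Do not take the dial between the fingers, and leave the things lying around as they are.

Things in the scene. Friction and masses are not known exactly. Their poses are not given: they have to be found in the camera images.
- laminator: Fixed grey desk laminator, 132 mm deep (x), 300 mm wide (y), 68 mm high; origin at the centre of its underside, on the desk. Own -x: the front (black feed tray, 70 mm out, 40 mm high); +y: its left end seen from the front; z up. On its flat top (z 68 mm): dial at x 0, y -85 mm; rocker pivot at x 0, y +78 mm; an eraser near the back edge between them.
- dial_center (a point): Centre of the aluminium thickness dial, on its fixed vertical axis, half-way up. 57 mm in diameter, ribbed rim, 22 mm high, on the laminator's top (its top 11 mm above this point, the laminator's top 11 mm below), open all round; a detent takes about 1.5 N along the rim. Five white bars are printed round it, 36 to 48 mm from the axis, thinnest to thickest clockwise.
- dial (a joint): Angle of the dial in rad, grows clockwise seen from above. Sprung detents at 0, 0.6, 1.2, 1.8, 2.4 (bars 1 to 5, thinnest first); the fourth bar is 1.8. Past half-way it clicks into the next by itself and stays. It starts at bar 1, 2 or 3. The black pointer line on its top shows the bar: in the laminator's frame it lies (1.2 - value) rad from +x toward +y.
- rocker_press (a point): Where to press: on the top face of the rocker's half nearer the dial, 14 mm from the pivot; moves with it. The black rocker, 29 (x) by 40 mm (y), has two halves in a shallow V, in a low frame. At the start this half (short white bar on it) is raised, this point 12.6 mm above the laminator's top; pressed fully the half is level, 8.5 mm above the top.
- rocker (a joint): Angle of the rocker in rad: 0 off (half nearer the dial raised), 0.30 on (that half pressed level, the other raised). It snaps over at half travel and stays; about 2 N at the press point.
- eraser: Eraser 21 x 52 x 12 mm lying on the laminator's top, to be left alone; origin at the centre of its underside.
- glue_stick: Glue stick, 24 mm thick, 92 mm high, standing on the desk near the laminator's right end, to be left alone; origin at the centre of its underside.
- usb_stick: Memory stick 18 x 48 x 8 mm on the desk, to be left alone; origin at the centre of its underside.
- binder_clip: Binder clip 50 x 32 x 30 mm on the desk, to be left alone; origin at the centre of its underside.
- lid_box: Pale wooden box with a lid, 77 x 113 x 55 mm high, on the desk beyond the laminator's left end, to be left alone; origin at the centre of its underside.

How it is judged:
By the outcome, as a careful person would: the job done as asked, in the order asked, and still so for the second after the job is handed in, with the robot touching nothing.
It also fails if it takes over 51 s, if anything falls off the work surface, if the arm or the gripper's body presses on something with over 40 N, if the wrist force passes 120 N, or if a joint passes its speed limit or range.

## Working session

There is one attempt and no reset: what is moved stays moved. The work goes in short steps, Python scripts to look and compute and a shell command to move; the robot and the scene stay as the last step left them, time stands still between calls to the robot, and variables do not carry over. Pictures are saved under pics/ and viewed, and the job is handed in when it is done.

```bash
ls; mkdir -p pics; cat > h.py <<'E'
import numpy as np, cv2
from plant import r
def K(p):
    f=210/np.tan(np.radians(p["vfov"])/2); return np.array([[f,0,p["cx"]],[0,f,p["cy"]],[0,0,1]])
def ray(p,uv):
    n=cv2.undistortPoints(np.array([[uv]],float),K(p),np.array(p["dist"],float))[0,0]
    R=np.array(p["R"]);t=np.array(p["t"])
    return -R.T@t, R.T@np.array([n[0],n[1],1])
def onz(p,uv,z):
    c,d=ray(p,uv); return c+d*(z-c[2])/d[2]
def deproj(p,uv,dep):
    c,d=ray(p,uv); return c+d*dep
def proj(p,X):
    R=np.array(p["R"]);t=np.array(p["t"],float)
    return cv2.projectPoints(np.array(X,float).reshape(-1,1,3),cv2.Rodrigues(R)[0],t,K(p),np.array(p["dist"],float))[0][:,0]
def save(n,im): cv2.imwrite(f"pics/{n}.png",cv2.cvtColor(im,cv2.COLOR_RGB2BGR))
E
python3 - <<'E'
from h import *
s=r.observe(); print({k:np.round(v,2) for k,v in s.items()})
for c in ["scene","side","wrist"]:
    p=r.camera_params(c); im,d=r.grab_frame(c); save(c+"0",im); np.savez(f"pics/{c}0.npz",im=im,d=d,**{k:np.array(v) for k,v in p.items()})
    print(c,p["vfov"],np.round(-np.array(p["R"]).T@p["t"]))
    for t in ["laminator","dial_center","rocker_press"]:
        for o in r.place_of(c,t)[:2]:
            u=o["location"]; print(t,o["score"],np.round(u,1), [np.round(onz(p,u,z),1) for z in ([0] if t=="laminator" else [79] if t=="dial_center" else [80.6])])
E
```

```text
pics
{'time': np.float64(0.0), 'qpos': array([73.18, 36.06,  2.2 , 86.99, -1.55, 57.08, -1.15]), 'joint_vel': array([-0.07, -0.03, -0.06,  0.02,  0.05, -0.04,  0.14]), 'effort': array([-0.000e+00, -5.497e+01,  1.140e+00, -1.866e+01, -5.000e-02,
        2.000e-02,  0.000e+00]), 'position': array([ 146.66, -632.56,  204.57]), 'orientation': array([-178.92,   89.89,  104.13]), 'wrist_force': array([0.04, 0.04, 0.41]), 'moment': array([ 0.06, -0.  , -0.04]), 'width': np.float64(93.91)}
scene 47.705855206548534 [ 286. -767.  661.]
laminator 0.75 [286.9 250.8] [array([ 580.4, -130.5,    0. ])]
dial_center 0.84 [296.6 255. ] [array([ 556. , -223.7,   79. ])]
rocker_press 0.65 [285.3 203.8] [array([600. , -83.2,  80.6])]
side 49.787752747506964 [ 332. -899.  745.]
laminator 0.62 [282.6 255. ] [array([ 577. , -142.1,    0. ])]
dial_center 0.85 [288.  256.8] [array([ 560.3, -231.2,   79. ])]
rocker_press 0.44 [286.2 212. ] [array([604. , -82.9,  80.6])]
wrist 59.93431584452821 [ 220. -616.  384.]
```

```bash
python3 - <<'E'
from h import *
a=cv2.imread("pics/scene0.png");b=cv2.imread("pics/side0.png")
x=[cv2.resize(i[150:310,200:400],None,fx=4,fy=3.7,interpolation=cv2.INTER_CUBIC) for i in(a,b)]
cv2.imwrite("pics/crop_s.png",x[0]);cv2.imwrite("pics/crop_d.png",x[1])
E
```

```text
(no output)
```

View pics/scene0.png

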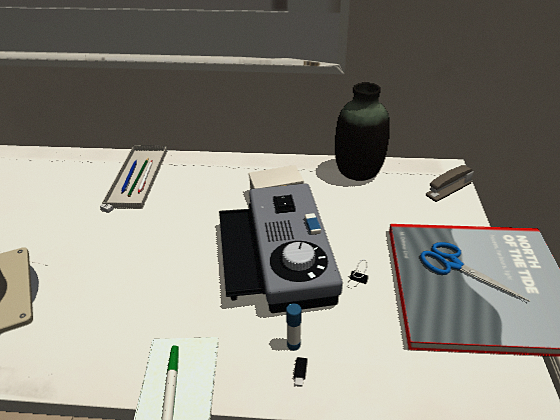

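View pics/side0.png

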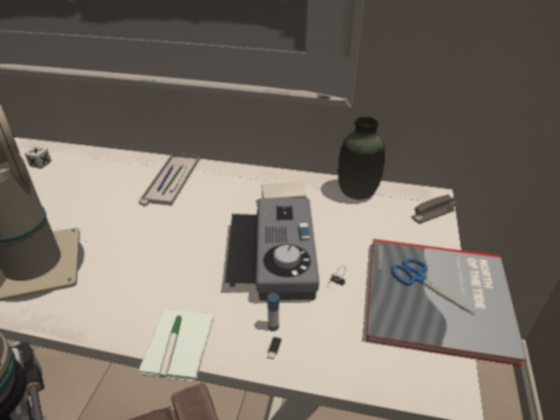

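```bash
sleep 0.1
```

```text
(no output)
```

View pics/crop_s.png

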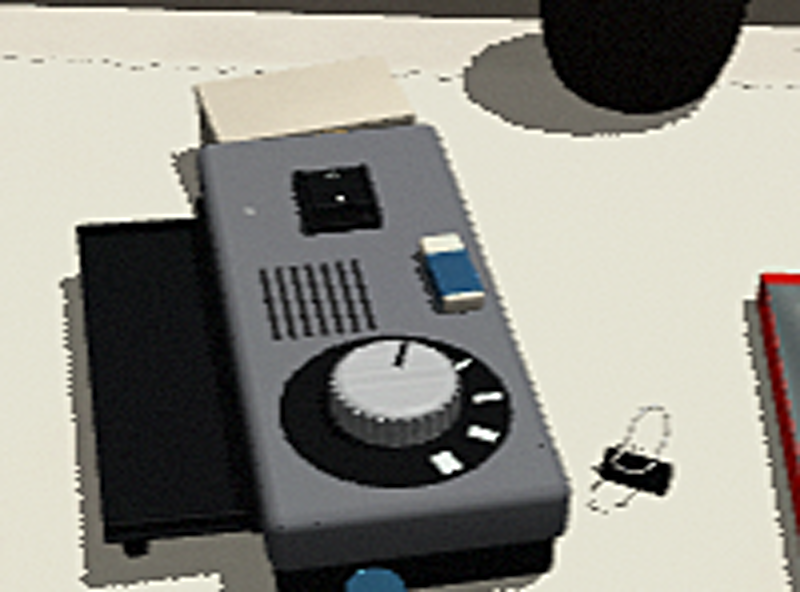

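View pics/crop_d.png

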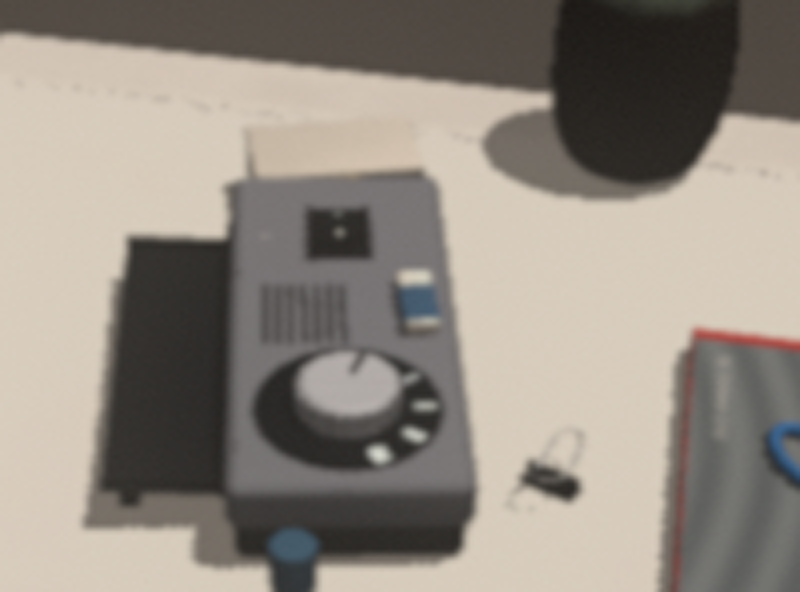

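The overview shows the laminator with its top face up. The dial is at about (297,255) in scene and the rocker at (285,204). The pointer is toward the rocker side, so bar 1 is likely. The glue stick stands just past the right end, and the eraser is at the back edge. Next I'll fit the laminator pose from depth.

```bash
python3 - <<'E'
from h import *
for c in ["scene","side"]:
    z=np.load(f"pics/{c}0.npz"); p={k:z[k] for k in ["vfov","cx","cy","dist","R","t"]}; p={k:(float(v) if v.ndim==0 else v) for k,v in p.items()}
    d=z["d"]; v,u=np.mgrid[0:420,0:560]
    n=cv2.undistortPoints(np.stack([u.ravel(),v.ravel()],1).astype(float)[:,None],K(p),p["dist"])[:,0]
    P=(np.c_[n,np.ones(len(n))]*d.reshape(-1,1)-p["t"])@p["R"]
    ok=(d.ravel()>0)&(P[:,0]>350)&(P[:,0]<800)&(P[:,1]>-400)&(P[:,1]<100)
    P=P[ok]; 
    dk=P[abs(P[:,2])<8]; print(c,"desk z",np.median(dk[:,2]),dk[:,2].std())
    top=P[(abs(P[:,2]-68)<4)]
    # main blob
    rect=cv2.minAreaRect(top[:,:2].astype(np.float32)); print(len(top),np.median(top[:,2]),rect)
    dt=P[(abs(P[:,2]-90)<3)]; print("dialtop",len(dt),np.median(dt[:,2]),dt[:,:2].mean(0),np.percentile(dt[:,:2],[2,98],axis=0))
    m=np.zeros((450,500),np.uint8)
    q=((P[:,:2]-[350,-400])).astype(int); 
    h=np.clip(P[:,2]*2.2,0,255)
    m2=np.zeros((500,450),np.uint8); m2[q[:,1],q[:,0]]=h
    cv2.imwrite(f"pics/h_{c}.png",cv2.resize(cv2.dilate(m2,np.ones((3,3)))[::-1],None,fx=1.2,fy=1.2))
E
```

```text
scene desk z -0.4014083785057356 1.4051715917761014
5872 67.86628315217934 ((594.872314453125, -122.85650634765625), (502.3236083984375, 189.27484130859375), 60.85427474975586)
dialtop 695 89.93724614615296 [ 545.47829253 -251.30038758] [[ 484.62293556 -349.55237147]
 [ 582.60087735 -203.02960206]]
side desk z -1.9438047382468904 1.656685566915282
3797 66.51369753464766 ((597.1763305664062, -119.18585205078125), (510.20654296875, 192.46676635742188), 59.894351959228516)
dialtop 395 88.83179559973922 [ 544.80274461 -251.41648126] [[ 484.6548634  -348.95885695]
 [ 582.02355008 -202.44532137]]
```

View pics/wrist0.png

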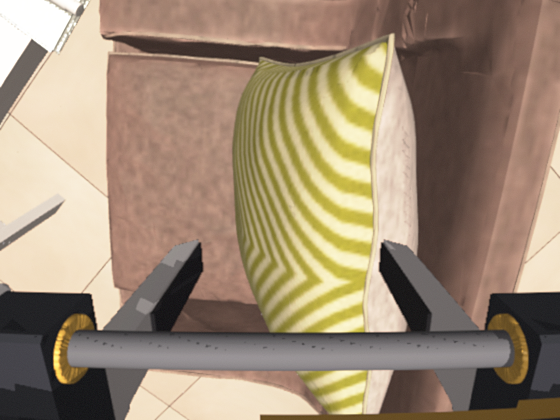

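View pics/h_scene.png

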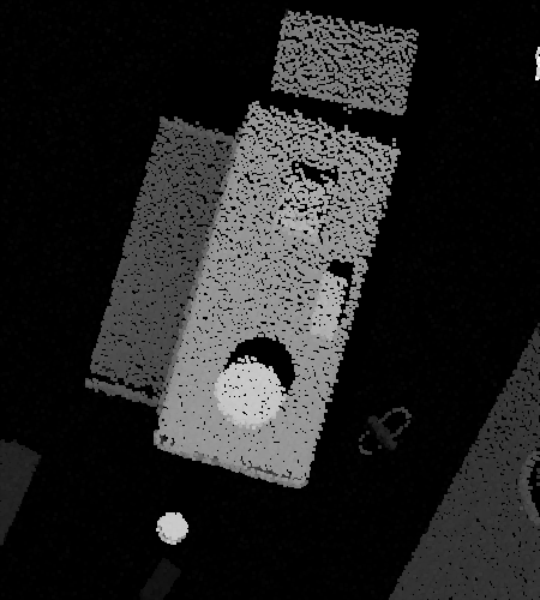

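```bash
python3 - <<'E'
from h import *
for c in ["scene","side"]:
    z=np.load(f"pics/{c}0.npz"); p={k:z[k] for k in ["vfov","cx","cy","dist","R","t"]}; p={k:(float(v) if v.ndim==0 else v) for k,v in p.items()}
    d=z["d"]; v,u=np.mgrid[0:420,0:560]
    n=cv2.undistortPoints(np.stack([u.ravel(),v.ravel()],1).astype(float)[:,None],K(p),p["dist"])[:,0]
    P=(np.c_[n,np.ones(len(n))]*d.reshape(-1,1)-p["t"])@p["R"]
    P=P[(d.ravel()>0)&(np.hypot(P[:,0]-585,P[:,1]+148)<185)]
    zo=-0.4 if c=="scene" else -1.9
    P[:,2]-=zo
    top=P[(abs(P[:,2]-68)<3)][:,:2]
    # drop isolated
    from scipy.spatial import cKDTree
    top=top[[len(k)>6 for k in cKDTree(top).query_ball_point(top,8)]]
    rect=cv2.minAreaRect(top.astype(np.float32)); print(c,rect,cv2.boxPoints(rect).round(1).tolist())
    dt=P[(abs(P[:,2]-90)<2.5)&(np.hypot(P[:,0]-557,P[:,1]+227)<36)][:,:2]
    cc=cv2.minEnclosingCircle(dt.astype(np.float32)); print(dt.mean(0),cc)
    yaw=min([a for a in [rect[2]-90,rect[2],rect[2]-180]],key=lambda a:abs(a+17)); print("yaw",yaw)
    a=np.radians(yaw);ex=np.array([np.cos(a),np.sin(a)]);ey=np.array([-ex[1],ex[0]])
    D=np.array(cc[0]); L=D+85*ey; print("lam",L,"rock press",L+64*ey)
    # bars projection
    im=cv2.cvtColor(z["im"],cv2.COLOR_RGB2BGR); im=cv2.resize(im,None,fx=5,fy=5)
    for val in [0,.6,1.2,1.8,2.4]:
        b=1.2-val; dr=np.cos(b)*ex+np.sin(b)*ey
        q=proj(p,[[*(D+42*dr),68+zo],[*(D+20*dr),90+zo]])
        for w,col in zip(q,[(0,0,255),(0,255,0)]): cv2.circle(im,tuple(int(i) for i in (w+.5)*5-.5),3,col,-1)
    q=proj(p,[[*(L+64*ey),80.6+zo]])[0]; cv2.circle(im,tuple(int(i) for i in (q+.5)*5-.5),4,(255,0,255),-1)
    cv2.imwrite(f"pics/fit_{c}.png",im[900:1500,1200:1800])
E
```

```text
scene ((581.5270385742188, -144.68309020996094), (300.5673522949219, 129.5974578857422), 73.95747375488281) [[477.70001220703125, -271.20001220703125], [602.2999877929688, -307.0], [685.2999877929688, -18.200000762939453], [560.7999877929688, 17.700000762939453]]
[ 557.50699894 -228.42645324] ((558.6765747070312, -227.66851806640625), 28.85533332824707)
yaw -16.042526245117188
lam [ 582.16638849 -145.97868609] rock press [599.85283651 -84.47104789]
side ((580.2987670898438, -146.85311889648438), (299.6158142089844, 130.03822326660156), 73.97167205810547) [[476.3999938964844, -272.8999938964844], [601.4000244140625, -308.79998779296875], [684.2000122070312, -20.799999237060547], [559.2000122070312, 15.100000381469727]]
[ 556.94555873 -228.09710889] ((557.9950561523438, -226.54615783691406), 28.621458053588867)
yaw -16.02832794189453
lam [ 581.46462589 -144.85050742] rock press [599.13583134 -83.33848829]
```

View pics/fit_scene.png

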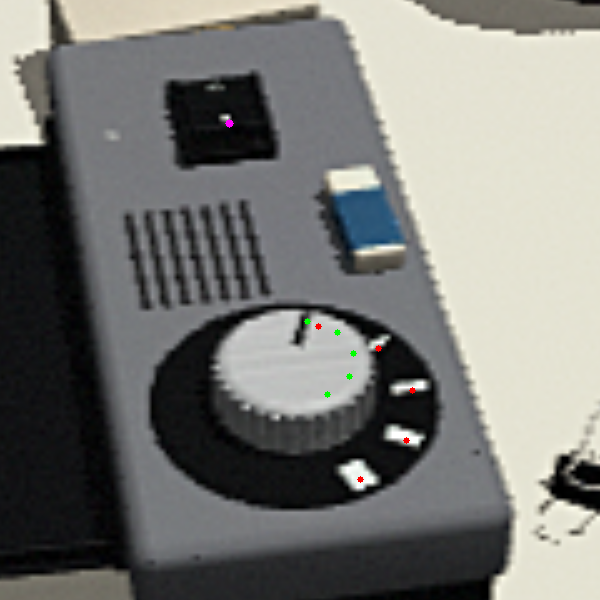

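```bash
python3 - <<'E'
from h import *
from scipy.spatial.transform import Rotation as Ro
s=r.observe(); o=s["orientation"]; M=Ro.from_euler('xyz',o,degrees=True).as_matrix(); print(M.round(3))
p=r.camera_params("wrist"); print("cam in tool", (M.T@(-np.array(p["R"]).T@p["t"]-s["position"])).round(1), (np.array(p["R"])@M).round(2))
E
```

```text
[[ 0.     0.974  0.226]
 [-0.     0.226 -0.974]
 [-1.     0.     0.   ]]
cam in tool [-178.7   74.8   -0.6] [[ 0.    0.    1.  ]
 [-0.26 -0.97  0.  ]
 [ 0.97 -0.26 -0.  ]]
```

Both cameras agree:

| Item | Value |
|---|---|
| Laminator centre | about (581.5, -145.5) |
| Laminator yaw | -16.0° |
| Dial | about (557.5, -227.5) |
| Rocker press point | about (599.5, -84) |

The pointer lies on bar 1, so three clicks are needed. I'll close the fingers and turn the jaw axis along the laminator's x. Then I'll move above a point left of the dial.

```bash
python3 -m creep '[[0,0,7,0.033,0.035,0,-1],[0,0,14,0.066,0.07,0,-1],[0,0,21,0.099,0.105,0,-1],[0,0,28,0.132,0.14,0,-1],[0,0,35,0.165,0.175,0,-1]]' 10
```

```text
time: 1.1
position: [313.0, -456.8, 205.8]
orientation: [-14.4, 90.0, -56.0]
wrist_force: [0.2, -1.5, -0.5]
width: 57.2
```

```bash
python3 -m creep '[[0,0,6,0.034,0.035,0,-1],[0,0,12,0.068,0.07,0,-1],[0,0,18,0.102,0.105,0,-1],[0,0,24,0.135,0.14,0,-1],[0,0,25.6,0.168,0.175,0,-1]]'; python3 -m creep '[[0,0,0,0.034,0.035,0,-1],[0,0,0,0.068,0.07,0,-1],[0,0,0,0.088,0.095,0,-1],[0,0,0,0.088,0.095,0,-1]]'
```

```text
time: 1.6
position: [482.1, -280.5, 206.1]
orientation: [-13.7, 89.9, -29.6]
wrist_force: [1.0, -0.7, 0.0]
width: 17.5
time: 2.0
position: [573.7, -179.1, 206.3]
orientation: [48.9, 89.7, 33.4]
wrist_force: [-0.7, -0.1, -0.1]
width: 0.6
```

```bash
python3 - <<'E'
from h import *
s=r.observe(); print(s["position"].round(1) if hasattr(s["position"],'round') else s["position"],s["orientation"],s["qpos"],s["time"],s["wrist_force"])
p=r.camera_params("wrist"); im,d=r.grab_frame("wrist"); save("w1",im)
for t,z in [("dial_center",79),("rocker_press",80.6)]:
    for o in r.place_of("wrist",t)[:2]: print(t,o["score"],o["location"],onz(p,o["location"],z).round(1))
v,u=np.mgrid[0:420,0:560]
n=cv2.undistortPoints(np.stack([u.ravel(),v.ravel()],1).astype(float)[:,None],K(p),np.array(p["dist"],float))[:,0]
P=(np.c_[n,np.ones(len(n))]*d.reshape(-1,1)-p["t"])@np.array(p["R"])
k=(d.ravel()>0)&(abs(P[:,2]-90)<4)&(np.hypot(P[:,0]-557,P[:,1]+227)<38)
print(cv2.minEnclosingCircle(P[k][:,:2].astype(np.float32)),np.median(P[k][:,2]))
E
```

```text
[ 573.7 -179.1  206.3] [48.88258273 89.71201328 33.43912974] [ 24.87317727  32.39271492 -15.94868118  94.94553094  10.24416727
  53.90312073 -10.18442964] 2.0 [-0.71771283 -0.12771909 -0.09138661]
dial_center 0.95 [284.4, 255.0] [ 554.4 -226.6   79. ]
rocker_press 0.8 [286.2, 77.2] [596.9 -80.4  80.6]
((556.5650024414062, -224.86338806152344), 28.41189193725586) 88.802230990138
```

View pics/w1.png

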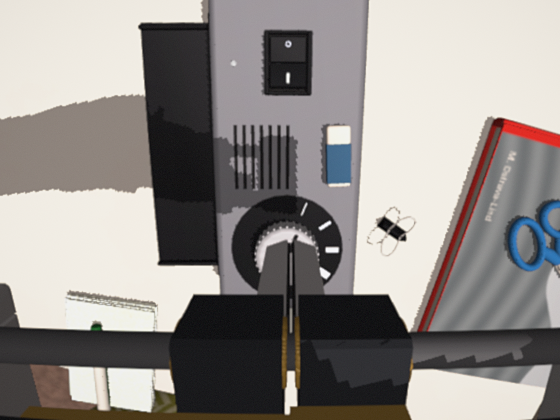

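The wrist view shows the jaws aligned with the laminator. The rocker is at (287,62), the eraser at (338,155) and the dial at (290,240), with the pointer toward thin bar 1 at (306,208). I'll descend beside the dial on its rocker side.

```bash
python3 -m creep '[[0,0,0,-0.004,0,-0.04,-1],[0,0,0,-0.008,0,-0.08,-1],[0,0,0,-0.0125,0,-0.11,-1],[0,0,0,-0.0125,0,-0.122,-1],[0,0,0,-0.0125,0,-0.128,-1]]'; python3 -m creep '[[0,0,0,0,0,-0.0003,-1],[0,0,0,0,0,-0.0003,-1]]'
```

```text
time: 2.65
position: [555.5, -187.1, 77.5]
orientation: [-140.8, 89.9, -156.9]
wrist_force: [-0.4, 2.5, 2.3]
width: 0.6
time: 2.85
position: [555.9, -187.1, 77.8]
orientation: [-142.0, 89.9, -158.1]
wrist_force: [-0.6, 4.0, -1.3]
width: 0.4
```

```bash
python3 -m creep '[[0,0,0,0,0,0,-1]]'; python3 -m creep '[[0,0,0,0,0,0,-1]]'; python3 -c "
from h import *
s=r.observe();print(s['wrist_force'],s['position'],s['qpos'])"
```

```text
time: 2.95
position: [556.3, -187.1, 78.5]
orientation: [-90.6, 90.0, -106.8]
wrist_force: [-0.1, 2.5, -1.4]
width: 0.4
time: 3.05
position: [556.7, -187.3, 79.2]
orientation: [-28.2, 89.9, -44.4]
wrist_force: [-1.1, 2.7, -1.7]
width: 0.6
[-1.10411466  2.73031524 -1.70011139] [ 556.72001805 -187.30930734   79.22958775] [ 24.04556531  40.64447504 -12.99127966 103.390898    13.99359833
  37.46196398 -13.20141474]
```

```bash
python3 -m creep '[[0,0,0,0.001,-0.003,-0.003,-1],[0,0,0,0.004,-0.004,-0.004,-1],[0,0,0,0.008,-0.005,-0.004,-1],[0,0,0,0.012,-0.006,-0.004,-1],[0,0,0,0.016,-0.0075,-0.004,-1]]'; python3 -c "
from h import *
s=r.observe();print(s['wrist_force'],s['position'])
im,d=r.grab_frame('wrist');save('w2',im)
im,d=r.grab_frame('scene');save('s2',im[150:310,200:400].repeat(4,0).repeat(4,1)[:600])"
```

```text
time: 3.55
position: [570.3, -191.2, 74.9]
orientation: [159.2, 89.7, 143.1]
wrist_force: [-6.8, 9.5, 2.1]
width: 0.5
[-6.76475058  9.46202436  2.09732654] [ 570.28067308 -191.22715412   74.86921663]
```

View pics/w2.png

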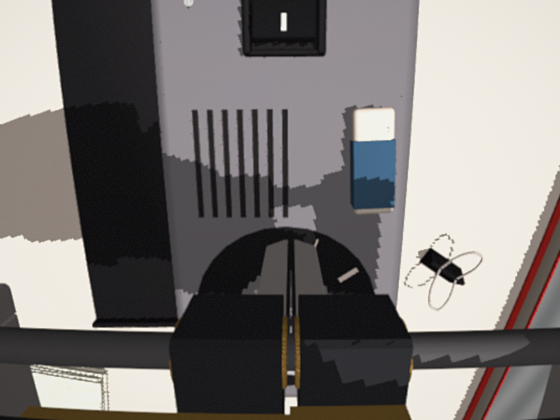

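View pics/s2.png

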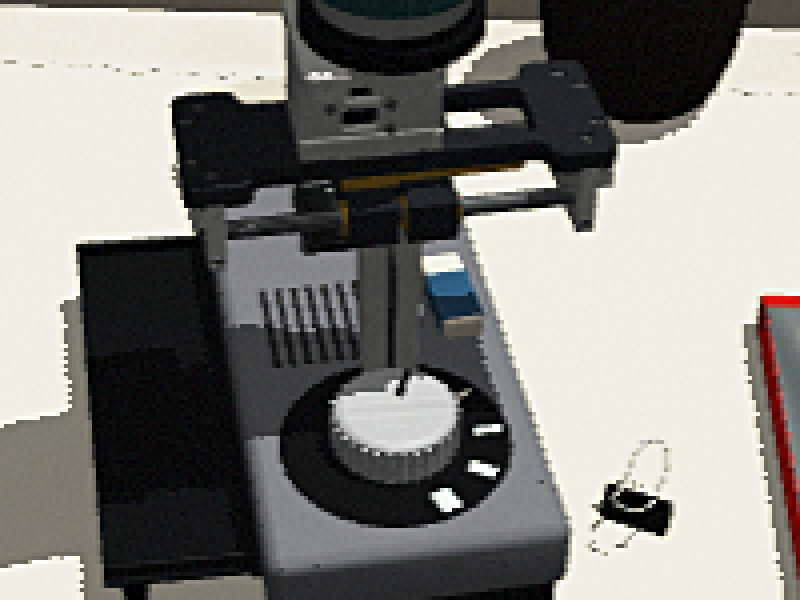

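```bash
cat >> h.py <<'E'
D=np.array([557.6,-227.3]); YAW=np.radians(-16.04)
ex=np.array([np.cos(YAW),np.sin(YAW)]);ey=np.array([-ex[1],ex[0]])
def dialview(name,save_as,z=89.6):
    p=r.camera_params(name); im,d=r.grab_frame(name)
    g=np.arange(-50,50.01,0.25); X,Y=np.meshgrid(g,g[::-1])
    P=np.stack([D[0]+X*ex[0]+Y*ey[0],D[1]+X*ex[1]+Y*ey[1],np.full(X.shape,z)],-1)
    uv=proj(p,P.reshape(-1,3)).reshape(*X.shape,2).astype(np.float32)
    out=cv2.remap(im,uv,None,cv2.INTER_CUBIC); save(save_as,out)
    # angle by darkness along rays 10..24mm
    gr=cv2.cvtColor(out,cv2.COLOR_RGB2GRAY).astype(float)
    best=[]
    for a in np.radians(np.arange(-130,130,1.)):
        rr=np.linspace(10,23,30); c=(rr*np.cos(a)+50)/.25; q=(50-rr*np.sin(a))/.25
        best.append((gr[q.astype(int),c.astype(int)].mean(),np.degrees(a)))
    best.sort(); a=best[0][1]
    print(name,"darkest ray deg",a,"value",round(1.2-np.radians(a),2),"lum",best[0][0])
    s=r.observe(); f=np.array(s["wrist_force"]); q=np.array(s["position"])[:2]-D
    print("t",s["time"],"lx,ly",(q@ex).round(1),(q@ey).round(1),"z",round(s["position"][2],1),"Ft,Fn,Fz",(f[:2]@ex).round(1),(f[:2]@ey).round(1),f[2].round(1))
E
python3 -c "
from h import *
dialview('scene','d1')"
```

```text
scene darkest ray deg 67.0 value 0.03 lum 5.033333333333333
t 3.7 lx,ly 2.5 38.2 z 74.8 Ft,Fn,Fz -6.7 6.7 1.4
```

View pics/d1.png

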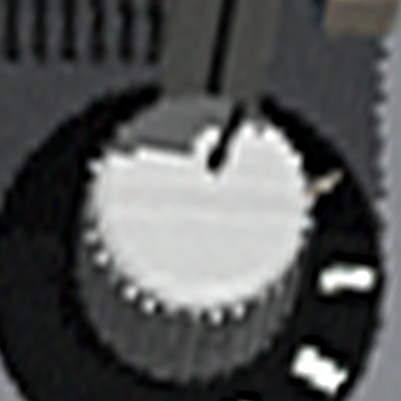

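```bash
python3 -m creep '[[0,0,0,0.004,-0.001,0,-1],[0,0,0,0.008,-0.002,0,-1],[0,0,0,0.011,-0.003,0,-1],[0,0,0,0.011,-0.003,0,-1]]'; python3 -c "
from h import *
dialview('scene','d2')"
```

```text
time: 4.1
position: [582.8, -194.9, 75.1]
orientation: [142.7, 89.8, 126.6]
wrist_force: [0.7, 1.6, 0.5]
width: 0.4
scene darkest ray deg 69.0 value -0.0 lum 8.033333333333333
t 4.15 lx,ly 15.0 38.2 z 75.1 Ft,Fn,Fz 0.4 1.6 0.2
```

View pics/d2.png

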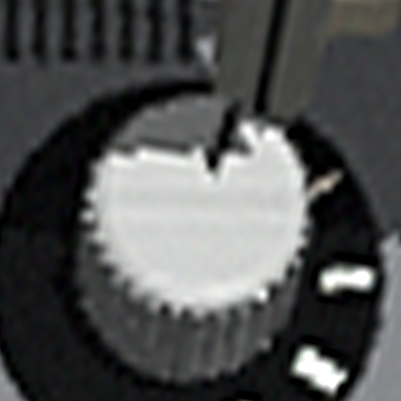

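The dial moved a few degrees and then sprang back as the finger slid past it. I'll back off and repeat in smaller steps to see how force and angle relate.

```bash
python3 -m creep '[[0,0,0,0.002,0.008,0,-1],[0,0,0,-0.008,0.011,0,-1],[0,0,0,-0.020,0.014,0,-1],[0,0,0,-0.020,0.014,0,-1]]'; python3 -c "
from h import *
dialview('scene','d3')"
python3 -m creep '[[0,0,0,-0.001,-0.004,0,-1],[0,0,0,-0.002,-0.008,0,-1],[0,0,0,-0.002,-0.010,0,-1]]'; python3 -c "
from h import *
dialview('scene','d4')"
```

```text
time: 4.55
position: [561.5, -180.9, 75.3]
orientation: [163.0, 89.8, 146.9]
wrist_force: [0.2, -0.8, 1.1]
width: 0.3
scene darkest ray deg 70.0 value -0.02 lum 12.5
t 4.6 lx,ly -7.8 45.8 z 75.4 Ft,Fn,Fz -0.3 -0.2 0.0
time: 4.9
position: [562.2, -188.6, 75.7]
orientation: [101.4, 89.7, 85.4]
wrist_force: [1.6, 8.6, 2.1]
width: 0.1
scene darkest ray deg 69.0 value -0.0 lum 15.466666666666667
t 4.95 lx,ly -6.2 38.6 z 75.7 Ft,Fn,Fz -1.5 6.2 1.8
```

View pics/d4.png

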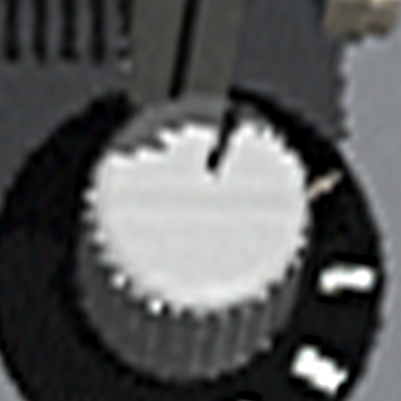

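```bash
python3 -m creep '[[0,0,0,-0.001,-0.003,0,-1],[0,0,0,0.003,-0.004,0,-1]]'; python3 -c "
from h import *
dialview('scene','d5')"
python3 -m creep '[[0,0,0,0.002,-0.003,0,-1],[0,0,0,0.003,-0.004,0,-1]]'; python3 -c "
from h import *
dialview('scene','d6')"
```

```text
time: 5.15
position: [564.3, -189.0, 75.5]
orientation: [118.8, 89.4, 102.8]
wrist_force: [-4.3, 7.7, 2.1]
width: 0.9
scene darkest ray deg 68.0 value 0.01 lum 6.833333333333333
t 5.2 lx,ly -3.5 38.6 z 75.3 Ft,Fn,Fz -2.9 6.1 1.5
time: 5.4
position: [566.9, -189.7, 74.8]
orientation: [125.5, 89.1, 109.6]
wrist_force: [-3.6, 8.3, 3.0]
width: 0.6
scene darkest ray deg 68.0 value 0.01 lum 8.066666666666666
t 5.45 lx,ly -1.3 38.7 z 74.8 Ft,Fn,Fz -3.6 5.5 1.8
```

```bash
python3 -c "
import cv2,numpy as np
cv2.imwrite('pics/c56.png',np.hstack([cv2.imread('pics/d4.png'),cv2.imread('pics/d6.png')]))"
```

```text
(no output)
```

View pics/c56.png

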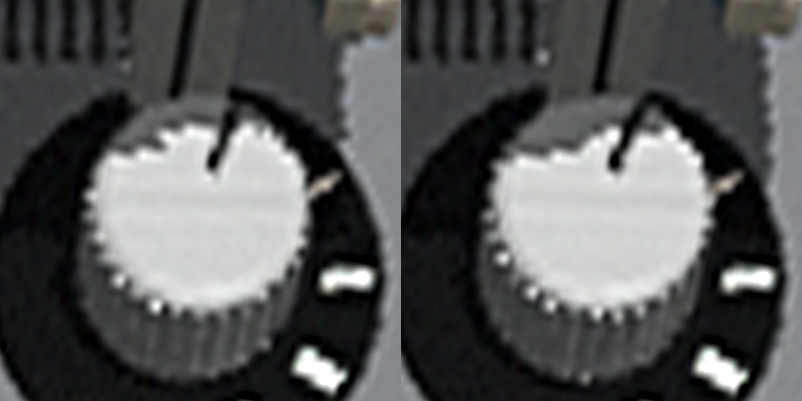

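```bash
python3 -m creep '[[0,0,0,0.001,0.006,0,-1],[0,0,0,-0.005,0.008,0,-1],[0,0,0,-0.011,0.009,0,-1],[0,0,0,-0.011,0.009,0,-1]]'; python3 -m creep '[[0,0,0,-0.002,-0.004,0,-1],[0,0,0,-0.003,-0.008,0,-1],[0,0,0,-0.003,-0.009,0,-1]]'; python3 -c "
from h import *
dialview('scene','d7')"
```

```text
time: 5.85
position: [554.7, -181.5, 74.8]
orientation: [129.5, 89.1, 113.5]
wrist_force: [-0.5, -0.5, -0.2]
width: 0.3
time: 6.15
position: [552.5, -186.6, 75.0]
orientation: [120.6, 88.8, 104.8]
wrist_force: [-0.5, 9.8, 2.3]
width: 0.3
scene darkest ray deg 71.0 value -0.04 lum 14.933333333333334
t 6.2 lx,ly -16.1 37.8 z 75.0 Ft,Fn,Fz -1.3 8.3 1.7
```

```bash
python3 -m creep '[[0,0,0,-0.002,-0.006,0,-1],[0,0,0,0.003,-0.007,0,-1],[0,0,0,0.007,-0.0085,0,-1],[0,0,0,0.0115,-0.0095,0,-1],[0,0,0,0.016,-0.011,0,-1]]'; python3 -c "
from h import *
dialview('scene','d8')"
```

```text
time: 6.7
position: [563.3, -189.0, 73.5]
orientation: [135.3, 88.0, 119.6]
wrist_force: [-8.5, 15.5, 1.8]
width: 0.6
scene darkest ray deg 66.0 value 0.05 lum 2.8333333333333335
t 6.75 lx,ly -4.1 38.4 z 73.4 Ft,Fn,Fz -9.4 11.7 0.8
```

View pics/d8.png

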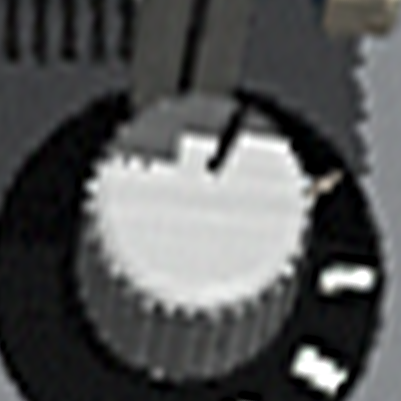

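```bash
python3 -c "
from h import *
for i in range(4): dialview('scene','d9_%d'%i)"
```

```text
scene darkest ray deg 66.0 value 0.05 lum 3.1333333333333333
t 6.8 lx,ly -3.9 38.4 z 73.4 Ft,Fn,Fz -9.0 12.4 0.3
scene darkest ray deg 66.0 value 0.05 lum 2.033333333333333
t 6.85 lx,ly -4.0 38.4 z 73.3 Ft,Fn,Fz -9.3 12.6 0.5
scene darkest ray deg 66.0 value 0.05 lum 1.9
t 6.9 lx,ly -3.9 38.4 z 73.3 Ft,Fn,Fz -9.1 12.5 -0.3
scene darkest ray deg 66.0 value 0.05 lum 2.8
t 6.95 lx,ly -3.9 38.4 z 73.4 Ft,Fn,Fz -9.6 12.6 0.7
```

```bash
python3 -c "
from h import *
s=r.observe();print(s['moment'],s['wrist_force'])
im,d=r.grab_frame('side');save('sd9',cv2.resize(im[170:290,220:360],None,fx=5,fy=5,interpolation=2))
im,d=r.grab_frame('scene');save('sc9',cv2.resize(im[170:290,230:370],None,fx=5,fy=5,interpolation=2))
"
```

```text
[ 3.41862286  1.17538308 -0.0460299 ] [-5.79882674 14.74626625  0.70291879]
```

View pics/sd9.png

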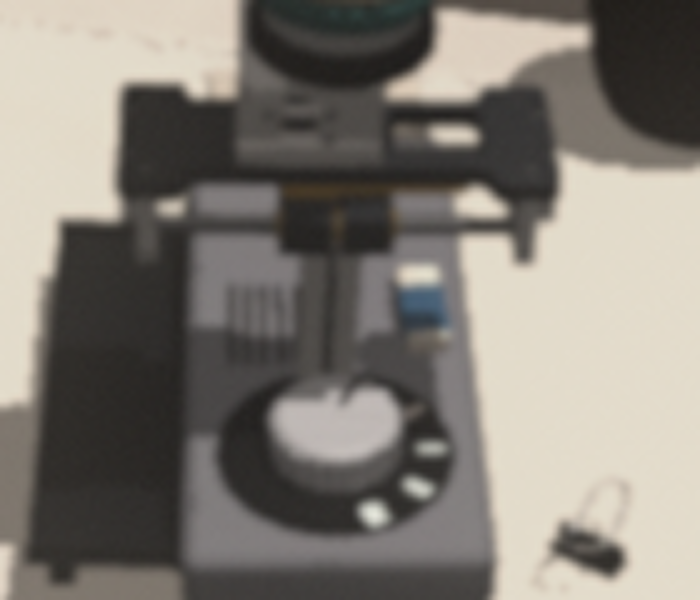

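View pics/sc9.png

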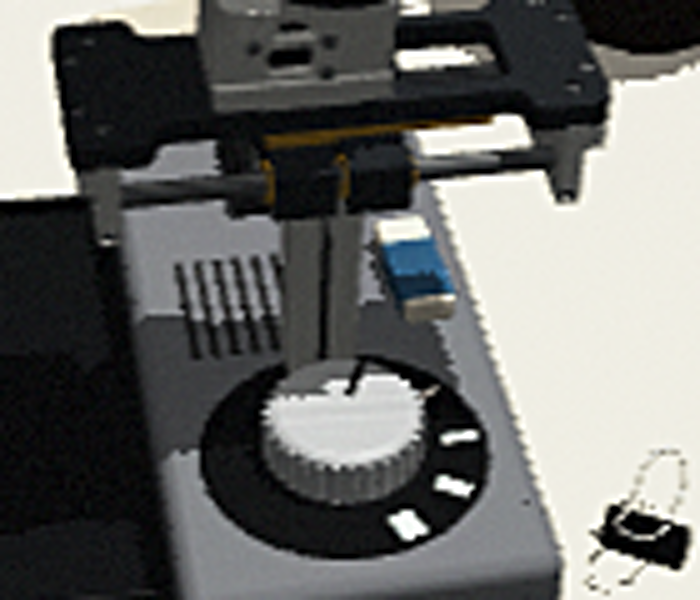

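```bash
python3 -m creep '[[0,0,0,0.001,0.003,0,-1],[0,2,0,-0.003,0.008,0.001,-1],[0,2,0,-0.009,0.010,0.001,-1],[0,2,0,-0.009,0.010,0.001,-1]]'; python3 -c "
from h import *
dialview('scene','e0')"
python3 -m creep '[[0,0,0,-0.001,-0.003,0,-1],[0,0,0,-0.002,-0.006,0,-1],[0,0,0,-0.002,-0.006,0,-1]]'; python3 -c "
from h import *
print(r.observe()['orientation'])
dialview('scene','e1')"
```

```text
time: 7.45
position: [554.6, -180.0, 74.3]
orientation: [165.0, 86.7, 149.3]
wrist_force: [-0.5, -0.2, 0.4]
width: 0.7
scene darkest ray deg 70.0 value -0.02 lum 13.433333333333334
t 7.5 lx,ly -15.6 44.5 z 74.4 Ft,Fn,Fz 0.4 -0.0 -0.0
time: 7.8
position: [553.0, -186.1, 74.5]
orientation: [163.9, 86.7, 148.1]
wrist_force: [-0.1, 1.8, 1.0]
width: 0.5
[163.89068017  86.68710554 148.12169815]
scene darkest ray deg 71.0 value -0.04 lum 8.6
t 7.85 lx,ly -15.8 38.3 z 74.5 Ft,Fn,Fz 0.3 2.2 1.4
```

```bash
python3 -m creep '[[-1.8,-2.8,0,0.001,0.003,0,-1],[-1.8,-2.8,0,0.002,0.003,0,-1],[-1.8,-2.8,0,0.001,-0.001,0,-1]]'; python3 -c "
from h import *
print(r.observe()['orientation'])
dialview('scene','e2')"
python3 -m creep '[[0,0,0,0.002,-0.001,0,-1],[0,0,0,0.005,-0.002,0,-1],[0,0,0,0.009,-0.003,0,-1]]'; python3 -c "
from h import *
dialview('scene','e3')"
```

```text
time: 8.15
position: [554.3, -186.9, 74.8]
orientation: [-105.3, 89.9, -121.0]
wrist_force: [-0.2, 6.2, 1.3]
width: 0.9
[-105.32113371   89.92681324 -121.00520044]
scene darkest ray deg 70.0 value -0.02 lum 13.966666666666667
t 8.2 lx,ly -14.3 38.0 z 74.7 Ft,Fn,Fz -1.5 4.2 2.0
time: 8.5
position: [561.4, -188.2, 73.9]
orientation: [166.3, 89.6, 150.5]
wrist_force: [-3.5, 6.4, -0.3]
width: 0.1
scene darkest ray deg 68.0 value 0.01 lum 7.966666666666667
t 8.55 lx,ly -6.1 38.7 z 73.9 Ft,Fn,Fz -2.6 4.4 0.5
```

The finger slips with Ft well above 1.5 N while the dial hardly moves, so something low down may be taking the load. I'll try contact higher on the rim.

```bash
python3 -m creep '[[0,0,0,0.001,0.005,0.002,-1],[0,0,0,-0.003,0.008,0.008,-1],[0,0,0,-0.007,0.009,0.009,-1],[0,0,0,-0.007,0.009,0.009,-1]]'; python3 -c "
from h import *
dialview('scene','e4')"
python3 -m creep '[[0,0,0,-0.001,-0.004,0,-1],[0,0,0,-0.002,-0.008,0,-1],[0,0,0,-0.002,-0.009,0,-1]]'; python3 -c "
from h import *
print(r.observe()['orientation'])
dialview('scene','e5')"
```

```text
time: 8.95
position: [555.1, -180.1, 83.5]
orientation: [168.0, 89.7, 152.2]
wrist_force: [0.8, -0.1, 0.4]
width: 0.3
scene darkest ray deg 70.0 value -0.02 lum 13.0
t 9.0 lx,ly -15.2 44.7 z 83.4 Ft,Fn,Fz -0.4 -0.1 1.0
time: 9.3
position: [553.3, -188.5, 83.4]
orientation: [152.4, 89.7, 136.6]
wrist_force: [0.2, 3.6, 2.0]
width: 0.2
[152.43368797  89.69530436 136.62737069]
scene darkest ray deg 71.0 value -0.04 lum 12.866666666666667
t 9.35 lx,ly -14.8 36.2 z 83.3 Ft,Fn,Fz -0.6 3.0 1.6
```

At z 83 contact comes 2 mm further in. So the fingertip had been rubbing on something fixed below the rim. Now the stroke at this height.

```bash
python3 -m creep '[[0,0,0,-0.0005,-0.002,0,-1],[0,0,0,0.004,-0.003,0,-1],[0,0,0,0.008,-0.0045,0,-1],[0,0,0,0.0125,-0.0055,0,-1],[0,0,0,0.017,-0.007,0,-1]]'; python3 -c "
from h import *
dialview('scene','f1')"
```

```text
time: 9.85
position: [565.3, -190.2, 82.1]
orientation: [160.1, 89.0, 144.4]
wrist_force: [0.4, 9.1, -1.6]
width: 0.6
scene darkest ray deg 56.0 value 0.22 lum 10.333333333333334
t 9.9 lx,ly 1.7 37.8 z 82.5 Ft,Fn,Fz 2.1 6.8 -4.0
```

View pics/f1.png

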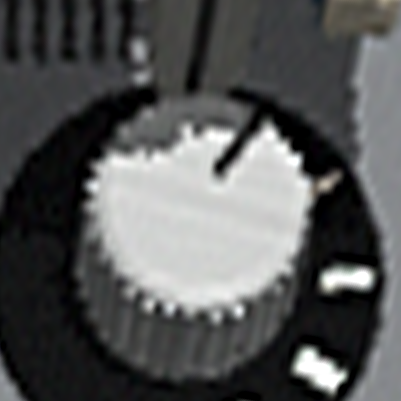

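The dial now turns; the pointer is about 14° round. I'll continue the stroke.

```bash
python3 -m creep '[[0,0,0,0.004,-0.003,0.001,-1],[0,0,0,0.008,-0.0045,0.001,-1],[0,0,0,0.0125,-0.0055,0.001,-1]]'; python3 -c "
from h import *
dialview('scene','f2')"
```

```text
time: 10.2
position: [579.4, -194.9, 82.5]
orientation: [153.9, 89.0, 138.3]
wrist_force: [-1.8, 2.3, 0.8]
width: 0.2
scene darkest ray deg 37.0 value 0.55 lum 3.1333333333333333
t 10.25 lx,ly 14.6 36.3 z 82.8 Ft,Fn,Fz -1.4 3.6 -0.8
```

View pics/f2.png

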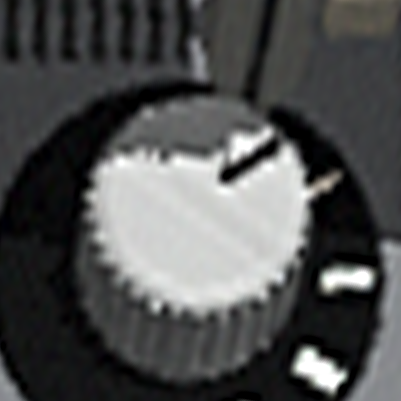

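Clicked into bar 2. I'll back off and repeat.

```bash
python3 -m creep '[[-0.6,-0.7,0,0.002,0.008,0.001,-1],[-0.6,-0.7,0,-0.012,0.012,0.001,-1],[-0.6,-0.7,0,-0.024,0.0155,0.001,-1],[-0.6,-0.7,0,-0.026,0.016,0.001,-1],[-0.6,-0.7,0,-0.026,0.016,0.001,-1]]'; python3 -c "
from h import *
dialview('scene','f3')"
python3 -m creep '[[0,0,0,-0.001,-0.004,0,-1],[0,0,0,-0.002,-0.008,0,-1],[0,0,0,-0.002,-0.009,0,-1]]'; python3 -c "
from h import *
print(r.observe()['orientation'])
dialview('scene','f4')"
```

```text
time: 10.75
position: [556.1, -181.2, 84.3]
orientation: [-13.5, 89.7, -29.1]
wrist_force: [0.2, -0.0, -0.7]
width: 0.6
scene darkest ray deg 39.0 value 0.52 lum 13.266666666666667
t 10.8 lx,ly -13.8 44.0 z 84.3 Ft,Fn,Fz 0.3 0.9 -0.1
time: 11.1
position: [555.1, -189.5, 84.4]
orientation: [6.6, 89.7, -9.0]
wrist_force: [1.0, 4.1, 2.2]
width: 0.7
[ 6.6435585  89.65323326 -9.01421711]
scene darkest ray deg 40.0 value 0.5 lum 8.866666666666667
t 11.15 lx,ly -12.9 35.7 z 84.4 Ft,Fn,Fz -1.8 3.1 2.3
```

```bash
python3 -m creep '[[0,0,0,-0.0005,-0.002,0,-1],[0,0,0,0.004,-0.003,0,-1],[0,0,0,0.008,-0.0045,0,-1],[0,0,0,0.0125,-0.0055,0,-1],[0,0,0,0.017,-0.007,0,-1]]'; python3 -c "
from h import *
dialview('scene','g1')"
```

```text
time: 11.65
position: [561.1, -190.1, 83.3]
orientation: [171.7, 88.9, 156.1]
wrist_force: [-13.5, 16.1, 0.8]
width: 0.6
scene darkest ray deg 32.0 value 0.64 lum 14.933333333333334
t 11.7 lx,ly -1.5 37.4 z 83.2 Ft,Fn,Fz -0.7 8.0 -1.9
```

```bash
python3 -m creep '[[0,0,0,0.004,-0.003,0.001,-1],[0,0,0,0.008,-0.0045,0.001,-1],[0,0,0,0.0125,-0.0055,0.001,-1]]'; python3 -c "
from h import *
dialview('scene','g2')"
```

```text
time: 12.0
position: [578.8, -196.0, 84.0]
orientation: [152.9, 89.4, 137.4]
wrist_force: [-4.0, 4.9, 2.3]
width: 0.9
scene darkest ray deg 4.0 value 1.13 lum 13.166666666666666
t 12.05 lx,ly 12.2 36.1 z 83.9 Ft,Fn,Fz -2.3 4.7 0.5
```

View pics/g2.png

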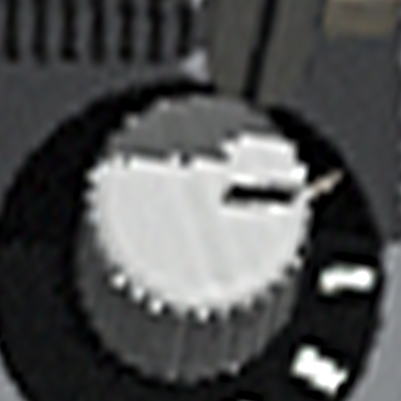

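Now at bar 3. I'll do the last stroke and check partway so it doesn't overshoot.

```bash
python3 -m creep '[[-0.4,-0.4,0,0.002,0.008,0,-1],[-0.4,-0.4,0,-0.012,0.012,0,-1],[-0.4,-0.4,0,-0.022,0.015,0,-1],[-0.4,-0.4,0,-0.024,0.016,0,-1],[-0.4,-0.4,0,-0.024,0.016,0,-1]]'; python3 -m creep '[[0,0,0,-0.001,-0.004,0,-1],[0,0,0,-0.002,-0.008,0,-1],[0,0,0,-0.002,-0.009,0,-1]]'; python3 -c "
from h import *
dialview('scene','g4')"
python3 -m creep '[[0,0,0,-0.0005,-0.002,0,-1],[0,0,0,0.004,-0.003,0,-1],[0,0,0,0.008,-0.0045,0,-1],[0,0,0,0.0125,-0.0055,0,-1]]'; python3 -c "
from h import *
dialview('scene','g5')"
```

```text
time: 12.55
position: [555.3, -180.7, 84.2]
orientation: [-64.9, 89.9, -80.4]
wrist_force: [0.2, 1.3, -0.1]
width: 0.3
time: 12.85
position: [553.7, -189.2, 84.3]
orientation: [46.3, 89.9, 30.7]
wrist_force: [-0.9, 4.2, 1.8]
width: 0.7
scene darkest ray deg 7.0 value 1.08 lum 6.133333333333334
t 12.9 lx,ly -14.2 35.6 z 84.3 Ft,Fn,Fz -0.3 2.2 1.7
time: 13.3
position: [557.7, -189.5, 83.5]
orientation: [172.8, 88.9, 157.3]
wrist_force: [-17.7, 13.1, 19.6]
width: 0.2
scene darkest ray deg 1.0 value 1.18 lum 14.166666666666666
t 13.35 lx,ly -10.1 36.4 z 83.5 Ft,Fn,Fz -18.1 6.9 15.8
```

```bash
python3 -m creep '[[0,0,0,0.004,-0.003,0.001,-1],[0,0,0,0.008,-0.0045,0.001,-1]]'; python3 -c "
from h import *
dialview('scene','g6')"
```

```text
time: 13.55
position: [557.8, -189.5, 83.7]
orientation: [174.0, 87.9, 158.5]
wrist_force: [-16.8, 13.2, 16.8]
width: 0.3
scene darkest ray deg 2.0 value 1.17 lum 12.933333333333334
t 13.6 lx,ly -10.2 36.4 z 83.7 Ft,Fn,Fz -16.3 6.2 14.6
```

View pics/g6.png

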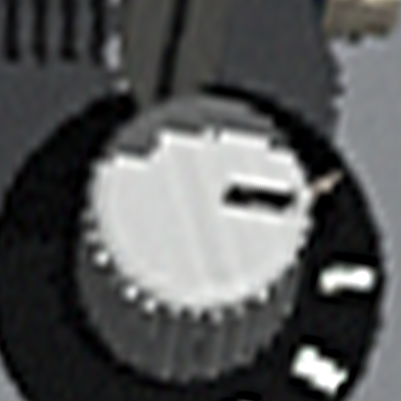

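```bash
python3 -c "
from h import *
s=r.observe();print(s['qpos'],s['moment'],s['wrist_force'],s['effort'])
im,d=r.grab_frame('wrist');save('wg',im)
im,d=r.grab_frame('scene');save('sg',im)
im,d=r.grab_frame('side');save('sdg',cv2.resize(im[100:290,200:400],None,fx=3.9,fy=3.1,interpolation=2))
"
```

```text
[ 24.81643851  41.42735388 -13.94876992 100.55163838  13.41522176
  41.83361236 -11.65339721] [ 2.4608139   3.47646087 -0.1843337 ] [-13.90850814  10.45190642  14.57160839] [  3.07507038 -50.26107788   0.89609899 -21.17988646   2.36986086
  -5.58060944   0.14447414]
```

View pics/wg.png

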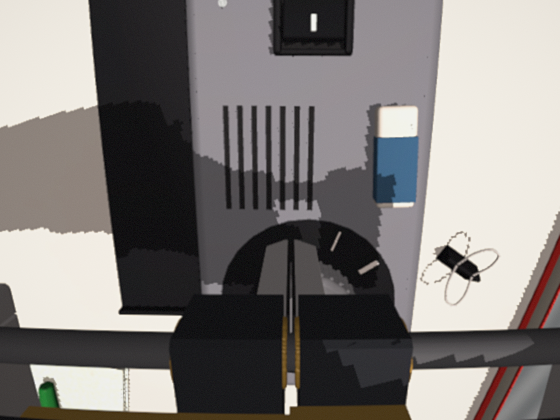

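View pics/sg.png

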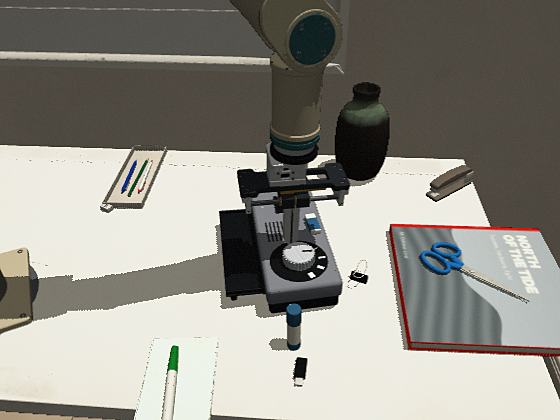

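View pics/sdg.png

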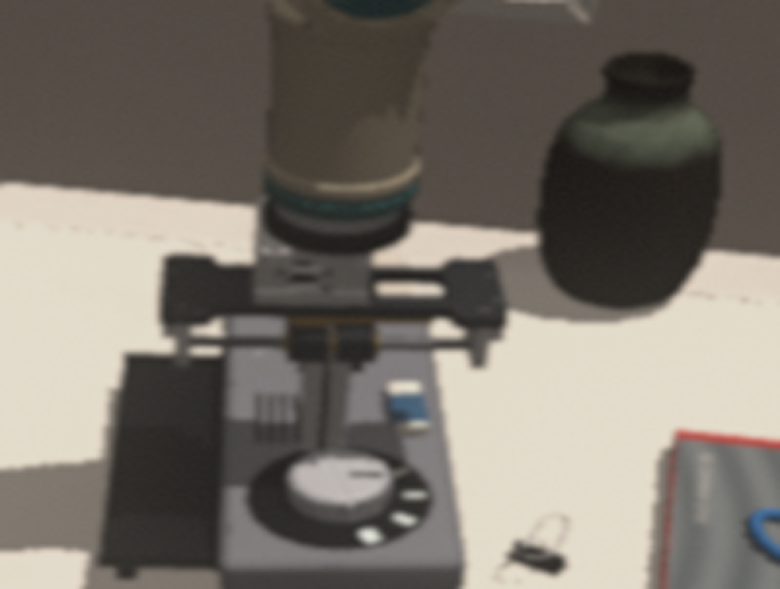

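The tip is caught (Fz +15 N) with the pointer still at bar 3. I'll back off and redo the stroke a little higher and lighter, with the tilt corrected.

```bash
python3 -m creep '[[0,0,0,-0.002,0.004,0.001,-1],[-0.8,-1.9,0,-0.003,0.008,0.003,-1],[-0.8,-1.9,0,-0.004,0.009,0.003,-1],[-0.8,-1.9,0,-0.004,0.009,0.003,-1]]'; python3 -c "
from h import *
print(r.observe()['orientation'])
dialview('scene','k0')"
python3 -m creep '[[0,0,0,-0.001,-0.004,0,-1],[0,0,0,-0.002,-0.008,0,-1],[0,0,0,-0.002,-0.009,0,-1]]'; python3 -c "
from h import *
print(r.observe()['orientation'])
dialview('scene','k1')"
```

```text
time: 14.15
position: [553.9, -181.2, 86.8]
orientation: [-117.8, 89.9, -133.3]
wrist_force: [-0.3, 0.5, 0.6]
width: 0.7
[-117.7728451    89.89771377 -133.27007452]
scene darkest ray deg 6.000000000000001 value 1.1 lum 6.633333333333334
t 14.2 lx,ly -16.0 43.2 z 86.8 Ft,Fn,Fz 0.1 0.8 0.3
time: 14.5
position: [552.6, -190.2, 86.8]
orientation: [-144.3, 90.0, -159.9]
wrist_force: [0.6, 2.9, 0.5]
width: 0.1
[-144.3270469    89.97775141 -159.88550093]
scene darkest ray deg 7.0 value 1.08 lum 4.633333333333334
t 14.55 lx,ly -15.0 34.4 z 86.8 Ft,Fn,Fz -0.0 2.3 0.7
```

```bash
python3 -m creep '[[0,0,0,0.001,-0.002,0,-1],[0,0,0,0.004,-0.003,0,-1],[0,0,0,0.007,-0.004,0,-1],[0,0,0,0.010,-0.005,0,-1]]'; python3 -c "
from h import *
dialview('scene','k2')"
```

```text
time: 14.95
position: [555.9, -190.6, 86.0]
orientation: [173.9, 89.1, 158.4]
wrist_force: [-14.5, 11.0, 13.2]
width: 0.6
scene darkest ray deg 3.0000000000000004 value 1.15 lum 13.866666666666667
t 15.0 lx,ly -10.0 35.2 z 86.1 Ft,Fn,Fz -10.1 8.3 8.3
```

```bash
python3 -m creep '[[0,0,0,0.004,-0.003,0.002,-1],[0,0,0,0.008,-0.005,0.002,-1],[0,0,0,0.012,-0.006,0.002,-1]]'; python3 -c "
from h import *
dialview('scene','k3')"
```

```text
time: 15.3
position: [569.6, -193.5, 87.8]
orientation: [158.0, 89.1, 142.7]
wrist_force: [1.6, 5.6, 0.1]
width: -0.0
scene darkest ray deg -19.0 value 1.53 lum 19.066666666666666
t 15.35 lx,ly 4.0 35.6 z 88.0 Ft,Fn,Fz 1.5 5.9 -0.9
```

View pics/k3.png

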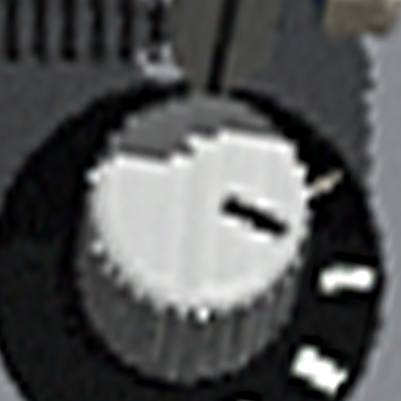

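Past half-way. A short nudge further, then I'll withdraw and let it click.

```bash
python3 -m creep '[[0,0,0,0.003,-0.001,0,-1],[0,0,0,0.004,0.001,0,-1],[0,0,0,0.005,0.006,0,-1],[0,0,0,0.007,0.013,0.002,-1],[0,0,0,0.008,0.016,0.005,-1]]'; python3 -c "
from h import *
dialview('scene','k4')"
```

```text
time: 15.85
position: [579.3, -177.0, 93.0]
orientation: [153.5, 89.2, 138.2]
wrist_force: [-0.3, -0.1, 0.2]
width: 0.5
scene darkest ray deg -28.0 value 1.69 lum 8.366666666666667
t 15.9 lx,ly 7.5 54.9 z 93.7 Ft,Fn,Fz -0.5 -0.3 -0.1
```

View pics/k4.png

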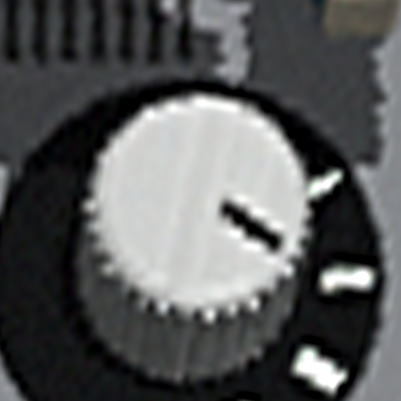

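The pointer line's own direction is about -35.6°, so the value is about 1.82, bar 4. Clear of the dial, I'll move above the rocker.

```bash
python3 -m creep '[[-0.5,-0.6,0,0.001,0.005,0.015,-1],[-0.5,-0.6,0,0.007,0.04,0.02,-1],[-0.5,-0.6,0,0.014,0.075,0.02,-1],[-0.5,-0.6,0,0.019,0.092,0.02,-1],[-0.5,-0.6,0,0.019,0.092,0.02,-1]]'; python3 -m creep '[[0,0,0,0,0,0,-1],[0,0,0,0,0,0,-1]]'; python3 - <<'E'
from h import *
s=r.observe(); print(s["position"],s["orientation"],s["time"])
for c in ["scene","wrist","side"]:
    p=r.camera_params(c); im,d=r.grab_frame(c); save(c+"_r",im)
    for o in r.place_of(c,"rocker_press")[:1]: print(c,o["score"],o["location"],onz(p,o["location"],80.6).round(1))
    print(proj(p,[[598.5,-83.8,80.6],s["position"]]).round(1))
    if c=="scene": save("sr2",cv2.resize(im[160:300,220:360],None,fx=4.2,fy=4.2,interpolation=2))
E
```

```text
time: 16.4
position: [600.2, -80.1, 115.1]
orientation: [44.3, 89.7, 29.4]
wrist_force: [0.1, -0.4, -0.1]
width: 0.1
time: 16.6
position: [600.2, -81.4, 115.6]
orientation: [31.2, 89.7, 16.2]
wrist_force: [-0.6, -0.0, -0.3]
width: 0.7
[600.18973458 -81.35102529 115.64834123] [31.23431143 89.71787592 16.22036867] 16.6
scene 0.55 [283.7, 201.4] [600.5 -74.6  80.6]
[[284.8 204.2]
 [284.8 189.1]]
wrist 0.76 [288.2, 237.1] [597.7 -82.3  80.6]
[[290.1 239. ]
 [292.1 256.7]]
side 0.56 [274.3, 327.5] [ 478.4 -402.8   80.6]
[[284.2 212.6]
 [284.7 200.1]]
```

View pics/sr2.png

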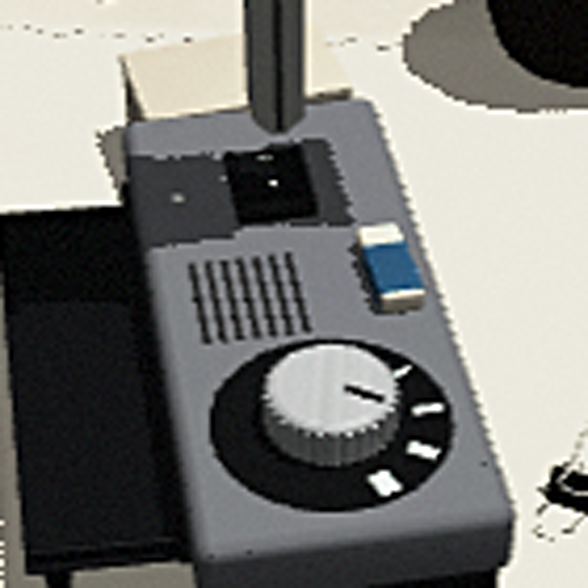

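View pics/wrist_r.png

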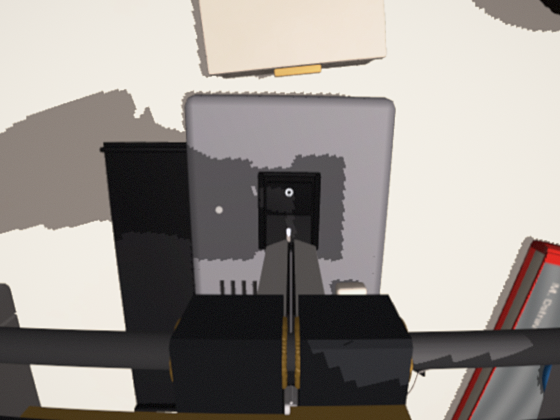

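The pointer lines up with bar 4. In the wrist view the rocker's I-mark half is at (289,232), right under the fingertip at (290,240). Pressing down.

```bash
python3 -m creep '[[0,0,0,-0.002,-0.003,-0.01,-1],[0,0,0,-0.002,-0.003,-0.022,-1],[0,0,0,-0.002,-0.003,-0.030,-1],[0,0,0,-0.002,-0.003,-0.033,-1]]'; python3 -m creep '[[0,0,0,0,0,-0.002,-1],[0,0,0,0,0,-0.005,-1],[0,0,0,0,0,-0.007,-1]]'
```

```text
time: 17.3
position: [597.0, -84.5, 80.5]
orientation: [63.4, 89.9, 48.3]
wrist_force: [-1.8, -1.1, 1.9]
width: 0.6
time: 17.6
position: [597.1, -84.7, 76.2]
orientation: [31.4, 89.9, 16.4]
wrist_force: [-8.5, 0.5, 33.6]
width: 0.5
```

Force rose at 76.2 mm, which is the pressed-level height. Lifting away now.

```bash
python3 -m creep '[[0,0,0,0,0,0.01,-1],[0,0,0,0,0,0.04,-1],[0,0,0,0,0,0.08,-1],[0,0,0,0,0,0.12,-1],[0,0,0,0,0.01,0.15,-1]]'; python3 -m creep '[[0,0,0,0,0.03,0.02,-1],[0,0,0,0,0.06,0.04,-1],[0,0,0,0,0.08,0.05,-1],[0,0,0,0,0.08,0.05,-1]]'; python3 - <<'E'
from h import *
dialview('scene','z_d')
s=r.observe(); print(s["position"],s["wrist_force"])
z=np.load("pics/scene0.npz"); p=r.camera_params("scene"); im,d=r.grab_frame("scene")
save("z_s",im); save("z_r",np.hstack([cv2.resize(i[180:230,260:320],None,fx=6.5,fy=6.5,interpolation=2) for i in (z["im"],im)]))
# heights along rocker lx=0, ly from lam
L=np.array([581.8,-145.4])
def zat(dep,xy):
    best=[]
    u=proj(p,[[*xy,78]])[0]; a,b=int(round(u[0])),int(round(u[1]))
    return deproj(p,(a,b),dep[b,a]).round(1)
for ly in (58,62,66,70,74,82,86,90,94): print(ly,zat(z["d"],L+ly*ey+4*ex),zat(d,L+ly*ey+4*ex))
for c in ["wrist"]:
    pw=r.camera_params("wrist"); imw,dw=r.grab_frame("wrist"); save("z_w",imw)
E
```

```text
time: 18.1
position: [597.9, -75.9, 228.9]
orientation: [10.4, 89.7, -4.8]
wrist_force: [-0.1, 0.4, -0.7]
width: 0.7
time: 18.5
position: [598.9, 8.9, 280.9]
orientation: [31.5, 89.5, 16.7]
wrist_force: [0.0, -0.2, 0.2]
width: 0.4
scene darkest ray deg -29.000000000000004 value 1.71 lum 7.533333333333333
t 18.55 lx,ly -25.3 235.2 z 279.5 Ft,Fn,Fz -0.1 -1.1 -0.4
[598.22727549   5.73084155 279.52193144] [-0.41170541 -1.00543491 -0.39131098]
58 [607.6 -79.6  67.4] [602.9 -89.6  75.9]
62 [600.3 -90.6  82.6] [603.6 -83.5  76.6]
66 [602.2 -86.5  81.6] [605.3 -79.9  76. ]
70 [603.3 -84.2  82.2] [606.7 -76.8  75.9]
74 [604.  -78.   80.2] [605.8 -74.2  77. ]
82 [609.2 -66.9  76. ] [608.4 -68.5  77.3]
86 [609.7 -61.1  77. ] [609.1 -62.2  77.9]
90 [611.8 -56.6  75.8] [610.  -60.4  79. ]
94 [612.9 -54.1  76.3] [611.7 -56.8  78.6]
```

View pics/z_r.png

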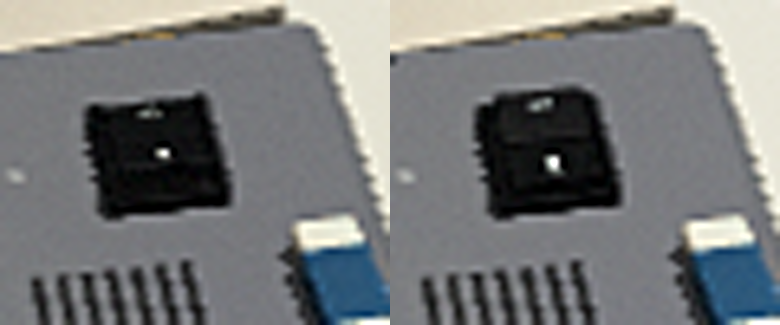

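View pics/z_w.png

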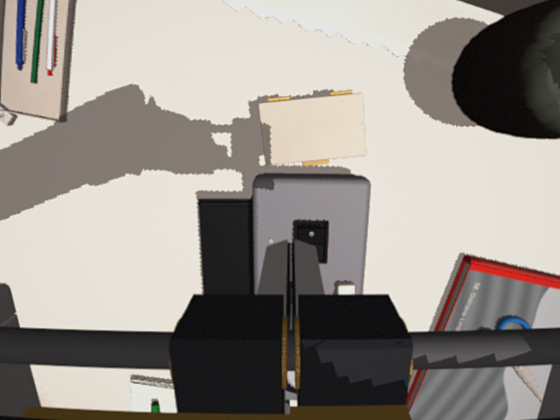

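View pics/z_d.png

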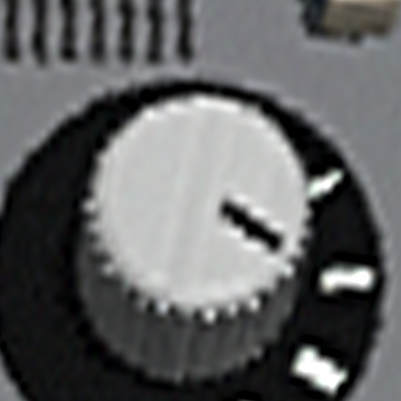

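View pics/z_s.png

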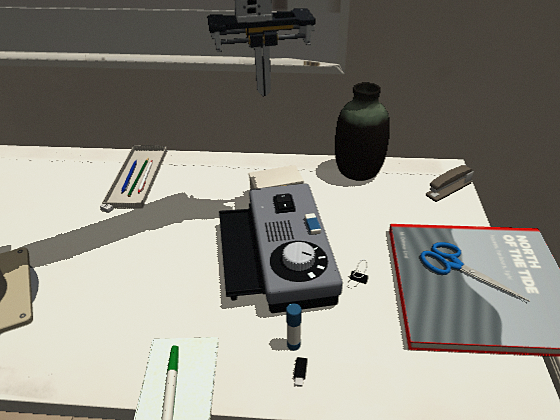

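The rocker has flipped: the near half is level at about 76 mm (it was about 82), and the far half is raised. The pointer still lies at bar 4. The eraser, glue stick, memory stick, clip and box look where they were, and the arm is clear of everything. I'll let the arm settle for a couple of rows and hand in.

```bash
python3 -m creep '[[0,0,0,0,0,0,-1],[0,0,0,0,0,0,-1],[0,0,0,0,0,0,-1]]'; python3 -c "
from plant import r
print(r.sign_off())"
```

```text
time: 18.95
position: [597.2, 1.4, 277.4]
orientation: [-30.1, 89.8, -45.4]
wrist_force: [-0.6, 0.2, 0.2]
width: 0.9
the job is handed in; nothing more can be done
None
```

The laminator is set for thick cards and switched on, and I handed the job in at about 19 s. I turned the dial clockwise from bar 1 to bar 4 by pushing its rim with the closed fingertips from one side. I then pressed the raised half of the rocker down and moved the arm clear.

**Dial:** in the last picture the pointer's direction reads about -35.6°, a value of about 1.82 where bar 4 is 1.8. My automatic reading gave 1.71. It read about 0.1 low at bars 2 and 3 as well, so I take that as an offset in the dial centre I assumed.

**Rocker:** the half nearer the dial is level at about 76 mm; it was about 82 mm before. The other half is now raised.

**Other objects:** by eye in the last scene picture, the eraser, glue stick, memory stick, binder clip and box look where they were. I did not measure them.

**What went less well:**
- The first strokes, low on the rim, slipped and the dial sprang back. Strokes higher up worked. The reason was never fully settled.
- The force while pushing the dial peaked at about 30 N, where the tip caught, although the detent is said to need only about 1.5 N.
- The rocker press bottomed out at about 34 N through the fingertips.

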